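Close the filter hatch of the engraver's air unit over its quarter-turn fastener

ROBOT

A 6-joint arm with a two-finger parallel gripper is mounted at the origin on the work surface. World frame = base frame: x ahead of the robot, y to its left, z up, the work surface at z = 0. Lengths are in m, angles in rad, forces in N, time in s.
With the tool pointing down it reaches from about 0.425 to 0.95 m from the base axis. Payload 3.5 kg.
Tool frame: the origin (TCP) lies between the finger pads; the fingertips stand 19 mm ahead of it and the grasp point (between the pads) is the TCP; z points along the fingers, y is the line along which they close (so a half turn about z gives the same grasp; the last joint's range is limited). The gripper opens to 85 mm and grips with 20 to 120 N. Pads are 22 mm wide; open, the fingers measure 114 mm over their backs; the gripper's body (76 mm by 85 mm) begins 54 mm behind the grasp point. The pads swing forward as they close: fully open they stand 13 mm farther back than shut.
Start: joints at [-0.15, 0.286, 1.577, -0, 1.279, -0.15], TCP at [0.675, 0, 0.25] pointing down, gripper open.
Joint ranges: [-2.77, 2.77], [-0.9, 2.22], [0.21, 2.48], [-1.53, 4.67], [0.24, 2.81], [-2.84, 2.84]. Speed limits (rad/s): [2.79, 2.79, 3.14, 3.14, 3.14, 3.14].

INTERFACE

Orientations are given as a unit quaternion [x, y, z, w].
In Python, from plant import get_state, cams, ctrl gives the robot as it stands. The module is installed in compiled form; this text tells all that it offers.
- The arm moves only by the tool jog_arm, never from a script. Its argument "deltas" is text: rows parted by semicolons, each of 6 numbers parted by spaces: the shift along the world's x, y, z normalised to -1 to 1, where 1 is 0.02 m, then the turn, a rotation vector about the world's x, y, z normalised to -1 to 1, where 1 is 0.1 rad. In form: x y z ax ay az; .... A call has 1 to 20 rows; each row shifts and turns the commanded pose from where the row before left it; what a row does not reach is not made up. A row lasts 1/8 s, in which the tool goes at most 62.5 mm and 10.7 degrees, less where a joint would pass 70% of its speed; a pose out of reach is approached as far as the arm can. A call with a number of a shift or a turn outside -1 to 1 is refused whole. A call with a gripper value outside its range is refused whole. "gripper" is the opening, from 0 (shut) to 1 (fully open), set as the call begins (left out, the last holds). The fingers move at their own pace and stop on an object; "squeeze" is the grip in N (left out, the last holds). Time passes only in rows, so rows that do not move let the fingers close. It gives the time, the measured TCP pose, the force, the opening and the grip force at its end, in the units of the state.
- get_state(): the state, without advancing time (a new reading comes with each control period).
- cams.read_camera(name): name is "scene" or "side" or "wrist"; returns a dict with "color" (480x640x3 uint8, blue, green, red), "vfov" (degrees; the focal length in pixels is half the picture's height over the tangent of half this angle, whatever the lens; pixels are square), "cx", "cy" (the principal point, pixels), "rvec" (rotation vector, rad) and "tvec" (3), from world to camera coordinates, as OpenCV has them. Camera axes: x right, y down, z forward; pixel columns grow to the right and rows downward; lengths in m; the calibration is good to about 2 mm. A picture is of the moment at which its call begins. There is no depth.
- ctrl.sign_off(): hands the job in; it is judged then, once.
The state is a dict: "time": time; "qpos": joint angles; "dq": joint speeds; "joint_efforts": joint torques, N m; "eef_pos": TCP position; "tcp_rot": TCP orientation; "contact_force": force on the tool from outside, world axes, zero at the start; "wrist_torque": the same for the moment, N m; "opening": opening from 0.0 (shut) to 1.0 (fully open); "finger_force": force on a finger pad.
Only numpy, scipy, OpenCV 4.12 (cv2) and the standard library are available. Lean on these libraries where they do the work, as an engineer would, in place of code of your own. Each camera call takes 0.05 s, during which the arm holds its last target. There are 200 camera calls.

TASK

The filter of the engraver's air unit has been changed: turn the quarter-turn wing on the frame until it lines up with the slot in the hatch, then swing the hatch down over it and press it flat on the frame against the filter's spring. Finish while holding it pressed shut with the fingers, pressing beside the wing and not on it, so that I can reach the wing and lock it myself: leave the wing in line. Leave everything else on the bench where it is.

Things in the scene. Friction and masses are not known exactly. Their poses are not given: they have to be found in the camera images.
- unit: air unit: grey steel casing 220 (x) x 340 (y) x 120 mm tall, fixed on the bench; origin at the centre of its underside, z up, -x its front (gauge, regulator knob, couplings), +y its filter end. On its top, towards +y, a flat aluminium frame 8 mm high, 160 (x) x 156 (y) mm, surrounds the filter opening
- frame_seat (a point): point on the upper face (seat) of that frame, at the foot of the wing stud, 128 mm above the bench; axes as the unit's. The frame's strip on which the wing stands is 52 mm wide
- cartridge: white filter cartridge, 100 (x) x 72 (y) mm, in the frame's opening; origin at the centre of its flat top, 1 mm below the seat. A grip rib along x, 60 x 6 mm and 9 mm high, runs on it 84 mm from the hinge line. The cartridge rides on a spring: the shutting hatch meets the rib, 8 mm above the seat, at about 0.1 rad and pushes it down flush, against 4.5 N at first and about 12 N when shut
- hatch (a joint): hatch hinge, rad: 0 = shut flat on the frame, 1.57 = upright, more = leaning back over the casing (limit 2.1). Aluminium plate 150 mm wide (unit's x), 145 mm from hinge to free edge, 4 mm thick, 0.2 kg. The hinge is stiff (0.24 N m): it stays where it is left, but near shut the spring lifts it to about 0.09; holding it shut takes about 8 to 12 N near the free edge
- hatch_hinge (a point): middle of the hinge line, fixed on the unit, 130 mm above the bench; the hinge line runs along the unit's x, and the shut hatch extends from it to the unit's +y. Axes as the unit's
- hatch_slot (a point): centre of the hatch's slot, on the plate's outer face (the upper one when shut), 124 mm from the hinge line. Slot 42 mm along x (parallel to the hinge), 18 mm across, with a thin steel trim 52 x 30 mm round it. Turns with the hatch: y from hinge to free edge, z out of the outer face
- hatch_edge (a point): middle of the hatch's free edge, 145 mm from the hinge line, at mid thickness; turns with the hatch
- wing (a joint): angle of the quarter-turn wing stud about its upright axis, rad, anticlockwise seen from above: 0 = blade along the unit's x, in line with the hatch's slot, which then passes over it (it jams beyond about 0.25 either way); 1.57 = square across. Turns either way (limits +-1.7) against 0.06 N m of friction and stays where it is left
- wing_top (a point): top centre of the wing stud, on its turning axis, 25 mm above the seat, 153 mm above the bench, 124 mm from the hinge line towards the unit's +y. Upright steel blade 34 mm long (this point's x, turning with it) and 9 mm thick (its y), from 7 to 25 mm above the seat, the top 5 mm narrowed to 29 x 6 mm. It stands through the slot of the shut hatch
- old_filter: the spent filter cartridge, a flat white block 100 x 72 x 39 mm with a dirty pleated top, lying on the bench left of the unit; origin at the centre of its underside; leave it alone
- tin: round flat tin, 57 mm wide and 22 mm tall, standing on top of the air unit on the other side of the hinge from the filter opening; origin at the centre of its underside; leave it alone
- ink: glass ink bottle, 54 mm wide and 66 mm tall, on the bench left of the unit; origin at the centre of its underside; leave it alone
- graver_a: graver (engraving tool with a dark mushroom handle and a steel shank), 115 mm long, lying on the bench right of the unit; origin at the centre of its underside; leave it alone
- graver_b: another such graver, lying on the bench left of the unit; origin at the centre of its underside; leave it alone
- brass_plate: brass plate 90 x 60 x 4 mm, lying on the bench beyond the unit; origin at the centre of its underside; leave it alone
- cards: stack of paper cards on a dark wooden board, 80 x 130 x 20 mm, lying on the bench beyond the unit; origin at the centre of its underside; leave it alone

How it is judged:
On the way:
1. the wing is turned in line with the slot while the hatch is still up (value of joint wing between -0.15 and 0.15 rad and value of joint hatch above 0.5 rad), for 0.2 s.
At the end, for the whole second after the job is handed in: Hatch shut on the frame (within 0.025 rad, 3.5 mm at its free edge), wing in line within 0.15 rad, the fingers pressing the hatch with more than 5 N, the point between the finger pads at least 30 mm sideways of the wing's axis; all this through the last second (value of joint hatch below 0.025 rad and value of joint wing between -0.15 and 0.15 rad and contact force between the fingers and hatch above 5 N and horizontal distance between the grasp point and wing_top above 0.03 m); the arm keeps its last pose, push and grip.
It fails at once if another thing on the bench or on the unit is shifted by more than 30 mm (distance of any of old_filter, tin, ink, graver_a, graver_b, brass_plate, cards from where it was at the start of the episode above 0.03 m).
It also fails if it takes over 42 s, if anything falls off the work surface, if the arm or the gripper's body presses on something with over 40 N, if the wrist force passes 120 N, or if a joint passes its speed limit or range.

## Working session

There is one attempt and no reset: what is moved stays moved. The work goes in short steps, Python scripts to look and compute and a tool call to move; the robot and the scene stay as the last step left them, time stands still between calls to the robot, and variables do not carry over. Pictures are saved under pics/ and viewed, at most 10 in all, crops included, and the job is handed in when it is done.

Besides the shell and the picture viewer there is one more tool, called after "Emit:" as name(argument=value, ...) on one line, values as JSON. jog_arm: Moves the arm, as the interface text tells. Its arguments: {"type":"object","properties":{"deltas":{"type":"string"},"gripper":{"type":"number"},"squeeze":{"type":"number"}},"required":["deltas"]}

```bash
mkdir -p pics; cat > h.py <<'E'
import numpy as np, cv2
from plant import get_state, cams, ctrl
def snap(n,f):
    c=cams.read_camera(n); cv2.imwrite('pics/'+f,c['color'])
    np.savez('pics/'+f+'.npz',**{k:c[k] for k in('vfov','cx','cy','rvec','tvec')}); return c
def P(f):
    c=np.load('pics/'+f+'.npz'); F=240/np.tan(np.radians(float(c['vfov']))/2)
    K=np.array([[F,0,float(c['cx'])],[0,F,float(c['cy'])],[0,0,1]])
    R=cv2.Rodrigues(c['rvec'].reshape(3))[0]; return K,R,c['tvec'].reshape(3)
def ray(f,u,v):
    K,R,t=P(f); d=R.T@np.linalg.solve(K,[u,v,1]); return -R.T@t,d/np.linalg.norm(d)
def onz(f,u,v,z):
    o,d=ray(f,u,v); return o+d*(z-o[2])/d[2]
def tri(*obs):
    A=np.zeros((3,3));b=np.zeros(3)
    for f,u,v in obs:
        o,d=ray(f,u,v);M=np.eye(3)-np.outer(d,d);A+=M;b+=M@o
    x=np.linalg.solve(A,b)
    return x,[np.linalg.norm(np.cross(x-ray(*q)[0],ray(*q)[1])) for q in obs]
def proj(f,X):
    K,R,t=P(f); p=K@(R@np.asarray(X)+t); return p[:2]/p[2]
E
python3 - <<'E'
from h import *
for n in('scene','side','wrist'):
    snap(n,n+'0.png'); K,R,t=P(n+'0.png'); print(n,-R.T@t,K[0,0])
s=get_state();print(s['time'],s['eef_pos'],s['tcp_rot'],s['contact_force'])
E
```

```text
scene [ 1.0535692  -0.5627309   0.81298582] 569.6420487582618
side [0.22005657 0.55222391 0.82190231] 536.4933355191995
wrist [0.67380431 0.07932653 0.37286603] 395.35258308231465
0.15 [6.74527160e-01 1.05446739e-04 2.49239346e-01] [ 7.07103351e-01  7.07109613e-01 -5.45022596e-04 -7.41221070e-04] [ 0.72711698  0.53286186 -0.66731664]
```

View pics/scene0.png

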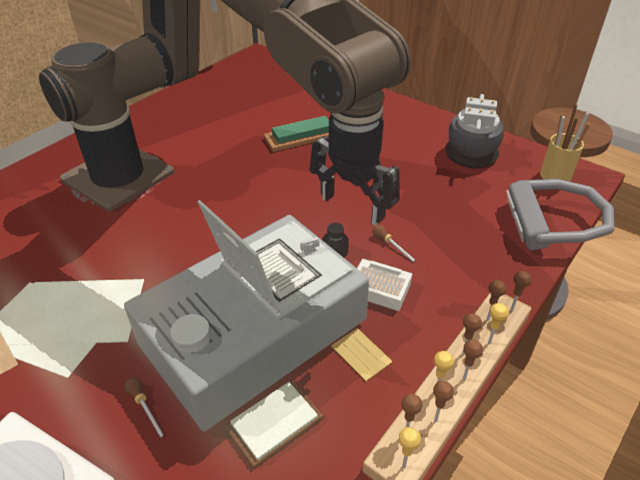

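View pics/side0.png

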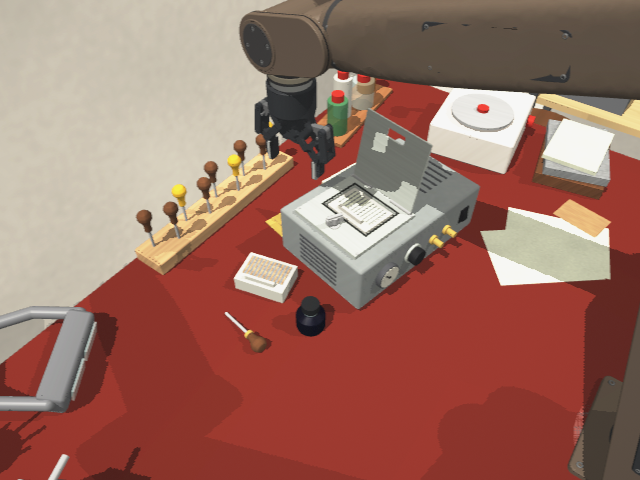

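The scene view shows the upright hatch (free edge at about (205,205)-(240,245)) and the wing near (309,245). The side view shows the wing near (335,220) and the slot near (378,143). I'll enlarge both.

```bash
python3 - <<'E'
import cv2,numpy as np
a=cv2.imread('pics/scene0.png')[190:330,190:380];b=cv2.imread('pics/side0.png')[100:240,270:460]
r=lambda i:cv2.resize(i,None,fx=4,fy=4,interpolation=cv2.INTER_CUBIC)
cv2.imwrite('pics/ca.png',r(a));cv2.imwrite('pics/cb.png',r(b))
E
```

```text
(no output)
```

View pics/ca.png

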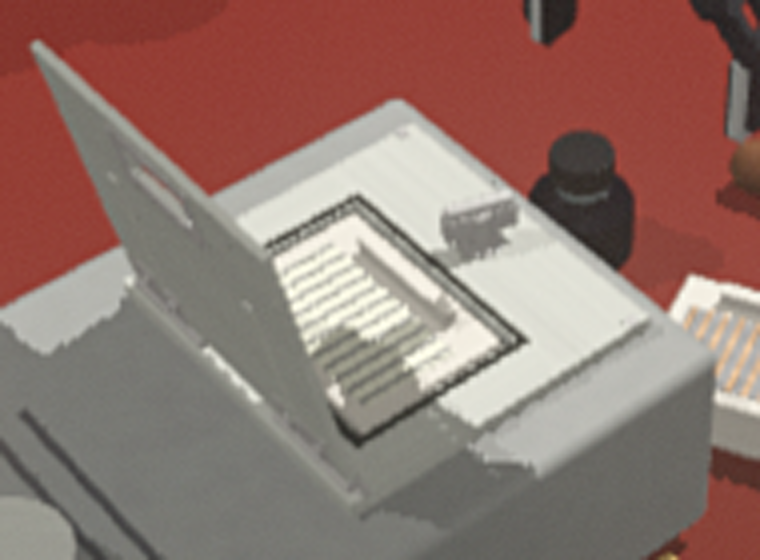

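View pics/cb.png

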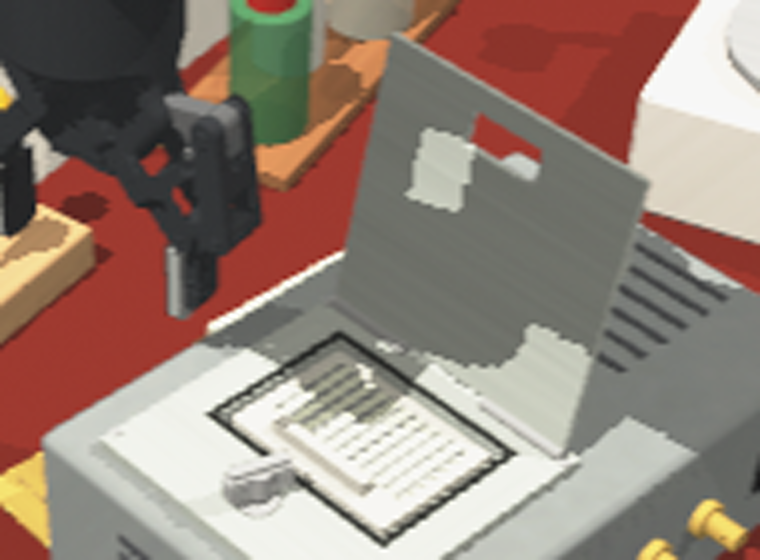

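```bash
python3 - <<'E'
from h import *
S=lambda x,y:('scene0.png',190+x/4,190+y/4)
D=lambda x,y:('side0.png',270+x/4,100+y/4)
pts={'top-x':(S(35,45),D(648,183)),'top+x':(S(268,252),D(395,35)),'bot+x':(S(358,502),D(335,302)),'bot-x':(S(130,285),D(568,455)),
'fr+x+y':(S(648,322),D(105,440)),'wing':(S(481,208),D(263,474))}
R={}
for k,v in pts.items(): R[k],e=tri(*v);print(k,R[k].round(4),np.round(e,4))
a=R['fr+x+y'];b=onz(*S(408,128),.128);print('fr-x+y',b, 'scene fr+x+y onz',onz(*S(648,322),.128),onz(*D(105,440),.128))
x=R['top+x']-R['top-x'];print(np.degrees(np.arctan2(x[1],x[0])),np.linalg.norm(x))
x=R['bot+x']-R['bot-x'];print(np.degrees(np.arctan2(x[1],x[0])),np.linalg.norm(x))
x=a-b;print(np.degrees(np.arctan2(x[1],x[0])),np.linalg.norm(x))
for q in (S(443,210),S(519,201),D(226,482),D(300,466)):print(onz(*q,.153))
E
```

```text
top-x [ 0.4996 -0.1523  0.2703] [0.0001 0.0001]
top+x [ 0.6448 -0.1813  0.2714] [0.0003 0.0003]
bot+x [ 0.655  -0.1584  0.1245] [0.0007 0.0007]
bot-x [ 0.504  -0.1294  0.1266] [0.0008 0.0008]
fr+x+y [ 0.6873 -0.0116  0.1245] [0.0008 0.0008]
wing [ 0.6027 -0.018   0.1458] [0.0015 0.0015]
fr-x+y [0.53252366 0.01835621 0.128     ] scene fr+x+y onz [ 0.68986268 -0.01386359  0.128     ] [ 0.68426262 -0.00914469  0.128     ]
-11.30775582413643 0.1481420015512215
-10.85117475922911 0.15371335552951007
-10.93490967690291 0.1577131025661419
[ 0.59691398 -0.03385718  0.153     ]
[ 0.61879576 -0.00983477  0.153     ]
[0.6078082  0.00093943 0.153     ]
[ 0.58699109 -0.0266213   0.153     ]
```

View pics/wrist0.png

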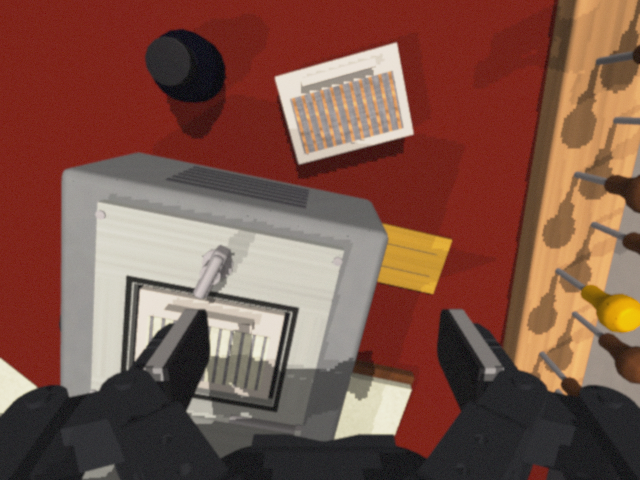

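The wrist view shows the wing from about (218,250) to (203,295), with the rib below it. I'll enlarge it to get the angle.

```bash
python3 - <<'E'
import cv2,numpy as np
a=cv2.imread('pics/wrist0.png')[225:325,170:270]
cv2.imwrite('pics/cw.png',cv2.resize(a,None,fx=6,fy=6,interpolation=cv2.INTER_CUBIC))
E
```

```text
(no output)
```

View pics/cw.png

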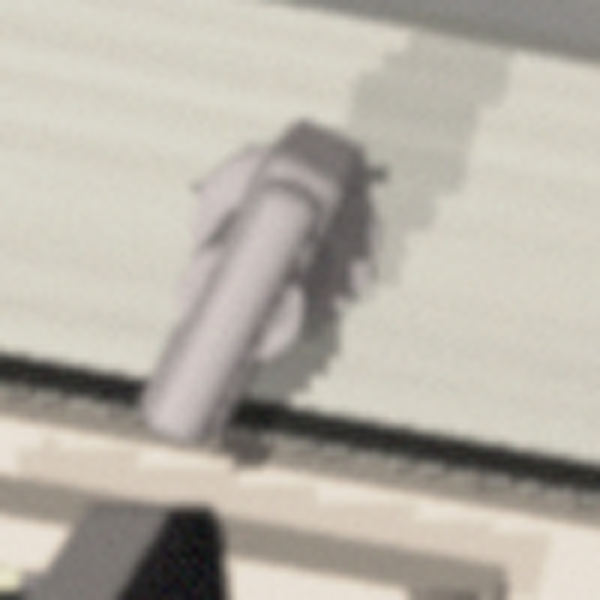

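```bash
python3 - <<'E'
from h import *
W=lambda x,y:('wrist0.png',170+x/6,225+y/6)
a=onz(*W(292,188),.153);b=onz(*W(180,428),.153);d=a-b
print(a,b,(a+b)/2,np.linalg.norm(d),np.arctan2(d[1],d[0]))
S=lambda x,y:('scene0.png',190+x/4,190+y/4)
D=lambda x,y:('side0.png',270+x/4,100+y/4)
print(tri(W(237,308),S(481,205),D(263,472)),tri(W(237,308),D(263,472)),tri(W(237,308),S(481,205)))
# frame corners from wrist
for u,v in((97,204),(345,250)):print(onz('wrist0.png',u,v,.128))
E
```

```text
[ 0.61113415 -0.00403158  0.153     ] [ 0.59751605 -0.03030117  0.153     ] [ 0.6043251  -0.01716637  0.153     ] 0.02958959407680829 1.0925390963786488
(array([ 0.6028147 , -0.01842046,  0.14754969]), [np.float64(0.0008412793716783325), np.float64(0.0016904556294913577), np.float64(0.0014494305260920558)]) (array([ 0.60227622, -0.02007429,  0.1457074 ]), [np.float64(6.291783113819143e-05), np.float64(6.291783113834853e-05)]) (array([ 0.60408047, -0.01834297,  0.14905286]), [np.float64(0.0007768090093958377), np.float64(0.0007768090093955761)])
[0.5296034  0.02193208 0.128     ]
[ 0.68754366 -0.00901217  0.128     ]
```

Emit:
jog_arm(deltas="-0.7 -0.18 -0.4 0 0 -0.95;-0.7 -0.18 -0.4 0 0 -0.95;-0.7 -0.18 -0.4 0 0 -0.95;-0.7 -0.18 -0.4 0 0 -0.95;-0.7 -0.18 -0.4 0 0 -0.98;0 0 0 0 0 0;0 0 0 0 0 0", gripper=0.45)

```text
time: 1.02
eef_pos: [0.6055, -0.018, 0.2107]
tcp_rot: [0.854, 0.52, 0.0, 0.0]
contact_force: [0.0, -0.2, -0.6]
opening: 0.453
finger_force: 0.0
```

```bash
python3 - <<'E'
from h import *
snap('wrist','w1.png');s=get_state();print(s['eef_pos'],s['tcp_rot'],s['opening'])
print(proj('w1.png',[.604,-.0185,.153]))
from scipy.spatial.transform import Rotation as Ro
print(Ro.from_quat(s['tcp_rot']).as_matrix().round(4))
E
```

```text
[ 0.60568556 -0.01793044  0.21087178] [8.54080488e-01 5.20140554e-01 4.53073043e-04 3.45628243e-04] 0.4537498700026459
[323.40327872 277.15927633]
[[ 4.589e-01  8.885e-01  1.100e-03]
 [ 8.885e-01 -4.589e-01 -1.000e-04]
 [ 4.000e-04  1.100e-03 -1.000e+00]]
```

View pics/w1.png

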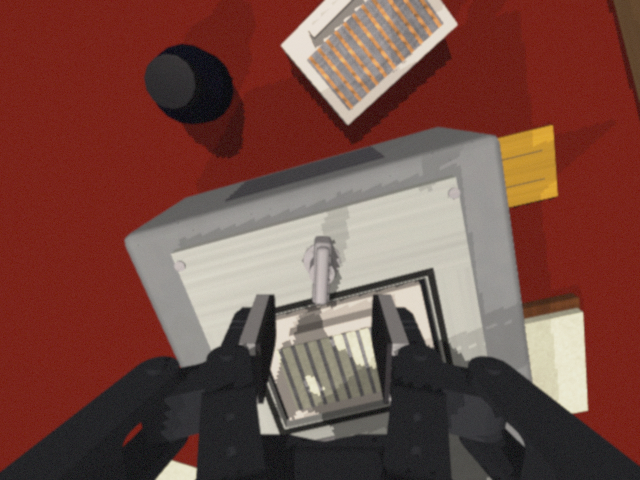

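The wing top now spans (320,248)-(320,302), upright in the picture, and the predicted centre (323,277) agrees. Next I'll descend and grip.

Emit:
jog_arm(deltas="-0.08 -0.02 -0.7 0 0 0;0 0 -0.7 0 0 0;0 0 -0.7 0 0 0;0 0 -0.7 0 0 0;0 0 0 0 0 0")

```text
time: 1.7
eef_pos: [0.6023, -0.0182, 0.1521]
tcp_rot: [0.854, 0.52, -0.001, -0.001]
contact_force: [-0.4, 0.0, -0.0]
opening: 0.45
finger_force: 0.0
```

Emit:
jog_arm(deltas="0 0 0 0 0 0;0 0 0 0 0 0;0 0 0 0 0 0;0 0 0 0 0 0;0 0 0 0 0 0;0 0 0 0 0 0", gripper=0, squeeze=30)

```text
time: 2.45
eef_pos: [0.6041, -0.0185, 0.1552]
tcp_rot: [0.854, 0.52, 0.001, 0.001]
contact_force: [2.7, -0.7, 4.0]
opening: 0.089
finger_force: 33.4
```

Emit:
jog_arm(deltas="0 0 0 0 0 -0.8;0 0 0 0 0 -0.8;0 0 0 0 0 -0.8;0 0 0 0 0 -0.8;0 0 0 0 0 -0.8;0 0 0 0 0 -0.8;0 0 0 0 0 -0.8;0 0 0 0 0 -0.8;0 0 0 0 0 -0.8;0 0 0 0 0 -0.8;0 0 0 0 0 -0.8;0 0 0 0 0 -0.8;0 0 0 0 0 -0.8;0 0 0 0 0 -0.8;0 0 0 0 0 -0.8;0 0 0 0 0 -0.85;0 0 0 0 0 0;0 0 0 0 0 0")

```text
time: 4.7
eef_pos: [0.6042, -0.0189, 0.1552]
tcp_rot: [0.995, -0.095, 0.001, 0.0]
contact_force: [3.8, -3.1, 4.3]
opening: 0.096
finger_force: 33.5
```

Emit:
jog_arm(deltas="0 0 0 0 0 0;0 0 0 0 0 0;0 0 0 0 0 0;0 0 0.8 0 0 0;0 0 0.8 0 0 0;0 0 0.8 0 0 0;0 0 0.8 0 0 0;0 0 0 0 0 0;0 0 0 0 0 0", gripper=0.45)

```text
time: 5.82
eef_pos: [0.6031, -0.0183, 0.218]
tcp_rot: [0.995, -0.096, -0.0, -0.0]
contact_force: [-0.7, 0.2, 0.1]
opening: 0.45
finger_force: 0.0
```

```bash
python3 - <<'E'
from h import *
snap('wrist','w2.png');snap('scene','s2.png');s=get_state();print(s['eef_pos'],s['tcp_rot'],s['opening'])
print(proj('w2.png',[.604,-.0185,.153]))
E
```

```text
[ 0.60283156 -0.01826561  0.21726402] [ 9.95385625e-01 -9.59508081e-02 -9.42843639e-04 -1.02656090e-04] 0.4513449099387574
[324.36980722 265.27029057]
```

View pics/w2.png

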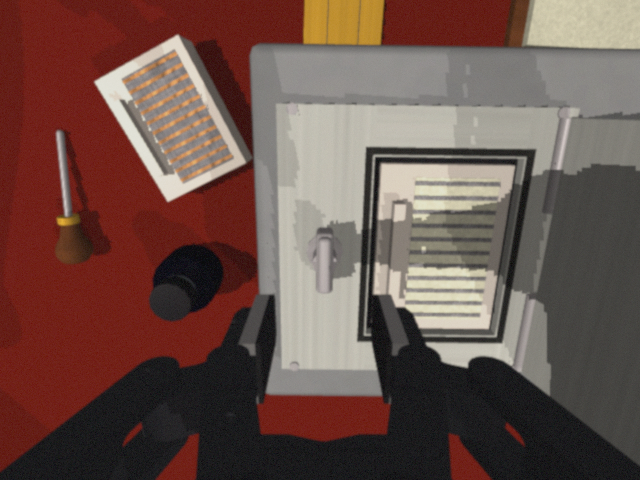

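The blade now lies parallel to the frame edge ((323,235)-(324,292), with the frame edge vertical at x=277), so the wing is in line. Next I'll plan the hatch swing.

```bash
cat > plan.py <<'E'
from h import *
a=.192;ex=np.array([np.cos(a),-np.sin(a)]);ey=np.array([np.sin(a),np.cos(a)])
H=np.array([.604,-.0187])-.124*ey
def w(xp,yp,ztip): return np.r_[H+xp*ex+yp*ey,ztip+.019]
def tip(th,r=.128,hx=.012,xp=.046):
    return w(xp,r*np.cos(th)-.002*np.sin(th)-hx,.13+r*np.sin(th)+.002*np.cos(th))
E
python3 - <<'E'
from plan import *
c=get_state()['eef_pos']
print('H',H,'tin',tri(('scene0.png',189,330))[0] if 0 else onz('scene0.png',189,330,.142))
for n,p in(('over',w(.046,-.075,.31)),('down',w(.046,-.075,.245))):print(n,p.round(4),((p-c)/.02).round(2))
q=w(.046,-.075,.245)
for th in np.arange(1.5,-.01,-.1):
    p=tip(th);print(round(th,2),p.round(4),((p-q)/.02).round(2));q=p
E
```

```text
H [ 0.58033801 -0.14042144] tin [ 0.57848533 -0.27077094  0.142     ]
over [ 0.6112 -0.2228  0.329 ] [  0.42 -10.23   5.59]
down [ 0.6112 -0.2228  0.264 ] [  0.42 -10.23   2.34]
1.5 [ 0.6245 -0.154   0.2768] [0.67 3.44 0.64]
1.4 [ 0.627  -0.1416  0.2755] [ 0.12  0.62 -0.07]
1.3 [ 0.6294 -0.1293  0.2729] [ 0.12  0.61 -0.13]
1.2 [ 0.6317 -0.1173  0.269 ] [ 0.12  0.6  -0.19]
1.1 [ 0.6339 -0.1057  0.264 ] [ 0.11  0.58 -0.25]
1.0 [ 0.6361 -0.0947  0.2578] [ 0.11  0.55 -0.31]
0.9 [ 0.6381 -0.0844  0.2505] [ 0.1   0.52 -0.36]
0.8 [ 0.6399 -0.0748  0.2422] [ 0.09  0.48 -0.41]
0.7 [ 0.6416 -0.0661  0.233 ] [ 0.08  0.44 -0.46]
0.6 [ 0.6431 -0.0584  0.2229] [ 0.08  0.39 -0.5 ]
0.5 [ 0.6445 -0.0517  0.2121] [ 0.07  0.34 -0.54]
0.4 [ 0.6456 -0.046   0.2007] [ 0.05  0.28 -0.57]
0.3 [ 0.6464 -0.0415  0.1887] [ 0.04  0.22 -0.6 ]
0.2 [ 0.6471 -0.0382  0.1764] [ 0.03  0.16 -0.62]
0.1 [ 0.6475 -0.0362  0.1638] [ 0.02  0.1  -0.63]
-0.0 [ 0.6476 -0.0353  0.151 ] [ 0.01  0.04 -0.64]
```

Emit:
jog_arm(deltas="0 0 0.9 0 0 0;0 0 0.95 0 0 0;0 0 0.95 0 0 0;0 0 0.95 0 0 0;0 0 0.95 0 0 0;0 0 0.9 0 0 0;0.04 -0.9 0 0 0 0;0.04 -0.95 0 0 0 0;0.04 -0.95 0 0 0 0;0.04 -0.95 0 0 0 0;0.04 -0.95 0 0 0 0;0.04 -0.95 0 0 0 0;0.04 -0.95 0 0 0 0;0.04 -0.95 0 0 0 0;0.04 -0.95 0 0 0 0;0.04 -0.95 0 0 0 0;0.02 -0.75 0 0 0 0;0 0 0 0 0 0;0 0 0 0 0 0", gripper=0)

```text
time: 8.3
eef_pos: [0.6118, -0.2221, 0.3303]
tcp_rot: [0.995, -0.096, -0.0, -0.0]
contact_force: [1.0, 0.2, -0.8]
opening: -0.003
finger_force: 0.0
```

Emit:
jog_arm(deltas="0 0 -0.8 0 0 0;0 0 -0.8 0 0 0;0 0 -0.8 0 0 0;0 0 -0.8 0 0 0;0 0 0 0 0 0;0 0 0 0 0 0")

```text
time: 9.05
eef_pos: [0.612, -0.2225, 0.2667]
tcp_rot: [0.995, -0.096, 0.0, 0.0]
contact_force: [-0.2, -0.4, -0.1]
opening: -0.007
finger_force: 0.0
```

```bash
python3 - <<'E'
from h import *
c=snap('side','d3.png')['color'];d=snap('scene','s3.png')['color']
cv2.imwrite('pics/m3.png',np.hstack([cv2.resize(c[40:290,240:510],None,fx=1.48,fy=1.48),cv2.resize(d[90:340,150:420],None,fx=1.48,fy=1.48)]))
E
```

```text
(no output)
```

View pics/m3.png

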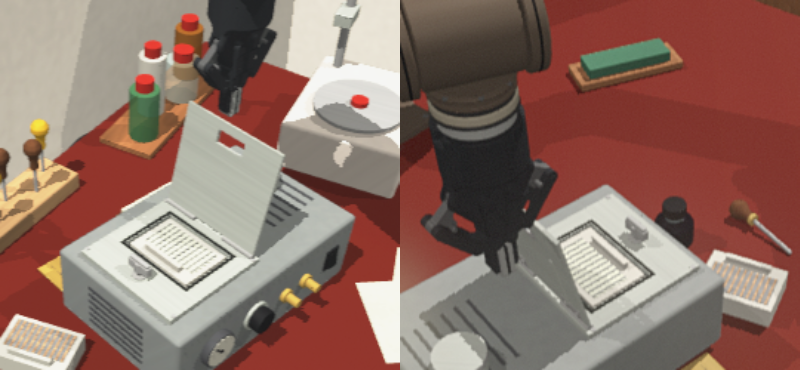

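Closed fingers are behind the hatch (tips at about (510,270) in the right panel, hatch edge corner at (525,240)), so I'll push.

Emit:
jog_arm(deltas="0.1 0.5 0.07 0 0 0;0.1 0.5 0.07 0 0 0;0.1 0.5 0.07 0 0 0;0.1 0.5 0.07 0 0 0;0.1 0.5 0.07 0 0 0;0.1 0.5 0.07 0 0 0;0.08 0.44 0.08 0 0 0;0.06 0.31 -0.03 0 0 0;0.06 0.31 -0.04 0 0 0;0.06 0.31 -0.06 0 0 0;0.06 0.31 -0.07 0 0 0;0.06 0.3 -0.09 0 0 0;0.06 0.3 -0.1 0 0 0;0.06 0.29 -0.12 0 0 0;0.05 0.29 -0.13 0 0 0;0.05 0.28 -0.15 0 0 0;0.05 0.27 -0.16 0 0 0;0 0 0 0 0 0")

```text
time: 11.4
eef_pos: [0.6366, -0.0933, 0.257]
tcp_rot: [0.995, -0.096, -0.001, -0.001]
contact_force: [-0.2, 0.1, -0.0]
opening: -0.004
finger_force: 0.0
```

```bash
python3 - <<'E'
from plan import *
s=get_state();print(s['eef_pos'],s['contact_force'],tip(1.0))
c=snap('side','d4.png')['color'];d=snap('scene','s4.png')['color']
cv2.imwrite('pics/m4.png',np.hstack([cv2.resize(c[40:290,240:510],None,fx=1.48,fy=1.48),cv2.resize(d[90:340,150:420],None,fx=1.48,fy=1.48)]))
E
```

```text
[ 0.63664084 -0.09326311  0.25698736] [-0.19175027  0.12595696 -0.04664277] [ 0.63607876 -0.09474292  0.25778889]
```

View pics/m4.png

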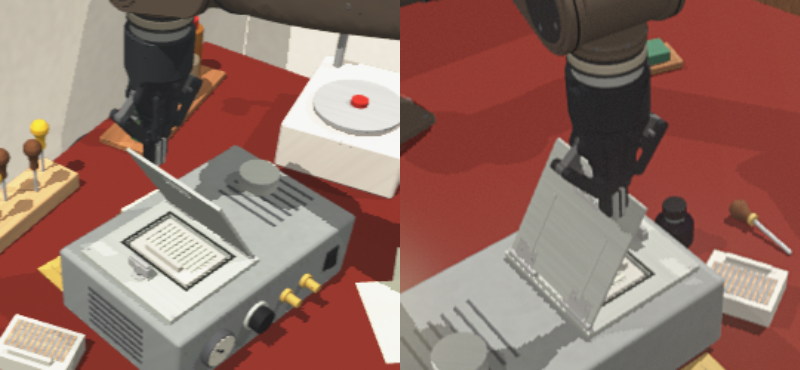

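```bash
python3 - <<'E'
from plan import *
x,e=tri(('scene0.png',315.5,245.4),('side0.png',327.8,141.4));print('corner',x,e)
def corner(th,xp): return np.r_[H+xp*ex+.145*np.cos(th)*ey,.13+.145*np.sin(th)]
for th in(.8,.9,1,1.1,1.2,1.3):
  print(th,[proj(f,corner(th,s)).round(0) for f in('s4.png','d4.png') for s in(-.075,.075)])
p=get_state()['eef_pos'];p[2]-=.019;print('tip',proj('s4.png',p),proj('d4.png',p))
r=lambda f,q:((q[0]-(150 if f=='s' else 240))*1.48+(400 if f=='s' else 0),(q[1]-(90 if f=='s' else 40))*1.48)
print('panel',r('s',proj('s4.png',p)),r('d',proj('d4.png',p)))
E
```

```text
corner [ 0.67526845 -0.09406464  0.23768518] [np.float64(0.0014333181183040326), np.float64(0.001433318118304273)]
0.8 [array([269., 187.]), array([329., 233.]), array([378., 196.]), array([315., 154.])]
0.9 [array([263., 185.]), array([324., 231.]), array([383., 189.]), array([320., 147.])]
1 [array([257., 183.]), array([318., 230.]), array([388., 181.]), array([325., 141.])]
1.1 [array([250., 183.]), array([311., 231.]), array([394., 175.]), array([330., 134.])]
1.2 [array([243., 183.]), array([304., 232.]), array([400., 168.]), array([335., 128.])]
1.3 [array([236., 185.]), array([297., 234.]), array([405., 162.]), array([341., 123.])]
tip [294.37691476 234.03870937] [344.66721624 149.15751193]
panel (np.float64(613.6778338480319), np.float64(213.17728986205117)) (np.float64(154.90748002851922), np.float64(161.55311765225647))
```

The hatch is at about 1.0 rad, tracking the plan (predicted corner (318,230), seen at (315,245)). Continuing.

Emit:
jog_arm(deltas="0.05 0.26 -0.18 0 0 0;0.05 0.26 -0.18 0 0 0;0.05 0.24 -0.2 0 0 0;0.04 0.24 -0.2 0 0 0;0.04 0.22 -0.23 0 0 0;0.04 0.22 -0.23 0 0 0;0.04 0.2 -0.25 0 0 0;0.04 0.19 -0.25 0 0 0;0.04 0.17 -0.27 0 0 0;0.03 0.17 -0.27 0 0 0;0.03 0.14 -0.28 0 0 0;0.02 0.14 -0.29 0 0 0;0.02 0.11 -0.3 0 0 0;0.02 0.11 -0.3 0 0 0;0.01 0.08 -0.31 0 0 0;0.01 0.08 -0.31 0 0 0;0 0 0 0 0 0")

```text
time: 13.62
eef_pos: [0.6467, -0.0375, 0.1752]
tcp_rot: [0.995, -0.096, -0.001, -0.0]
contact_force: [-0.2, 0.6, -0.2]
opening: 0.001
finger_force: 0.0
```

```bash
python3 - <<'E'
from plan import *
s=get_state();print(s['eef_pos'],s['contact_force'],tip(.2),tip(0))
E
```

```text
[ 0.64672224 -0.03745093  0.17516491] [-0.21395356  0.55890643 -0.19405527] [ 0.64706545 -0.03822546  0.17638981] [ 0.64762815 -0.03533083  0.151     ]
```

Emit:
jog_arm(deltas="0.01 0.05 -0.3 0 0 0;0.01 0.05 -0.3 0 0 0;0 0.02 -0.3 0 0 0;0 0 0 0 0 0;0 0 0 0 0 0")

```text
time: 14.25
eef_pos: [0.6479, -0.0352, 0.1583]
tcp_rot: [0.995, -0.096, 0.0, -0.0]
contact_force: [0.2, 0.5, 0.9]
opening: 0.003
finger_force: 0.7
```

Emit:
jog_arm(deltas="0 0 -0.15 0 0 0;0 0 -0.15 0 0 0;0 0 0 0 0 0;0 0 0 0 0 0")

```text
time: 14.75
eef_pos: [0.648, -0.0349, 0.1532]
tcp_rot: [0.995, -0.096, 0.0, -0.0]
contact_force: [-0.9, 0.8, 5.1]
opening: -0.002
finger_force: 2.5
```

Emit:
jog_arm(deltas="0 0 -0.12 0 0 0;0 0 0 0 0 0;0 0 0 0 0 0")

```text
time: 15.12
eef_pos: [0.648, -0.0349, 0.1513]
tcp_rot: [0.995, -0.096, 0.0, -0.0]
contact_force: [-1.7, 1.5, 6.4]
opening: 0.001
finger_force: 3.2
```

Emit:
jog_arm(deltas="0 0 -0.1 0 0 0;0 0 0 0 0 0;0 0 0 0 0 0")

```text
time: 15.5
eef_pos: [0.648, -0.0349, 0.1509]
tcp_rot: [0.995, -0.096, 0.0, -0.0]
contact_force: [-4.9, 1.7, 11.8]
opening: -0.002
finger_force: 5.9
```

Emit:
jog_arm(deltas="0 0 -0.1 0 0 0;0 0 0 0 0 0;0 0 0 0 0 0")

```text
time: 15.88
eef_pos: [0.6481, -0.0349, 0.1508]
tcp_rot: [0.995, -0.096, -0.0, -0.0]
contact_force: [-8.3, 1.6, 18.3]
opening: -0.001
finger_force: 9.0
```

Emit:
jog_arm(deltas="0.05 0 -0.08 0 0 0;0 0 0 0 0 0;0 0 0 0 0 0;0 0 0 0 0 0;0 0 0 0 0 0;0 0 0 0 0 0")

```text
time: 16.62
eef_pos: [0.6483, -0.0349, 0.1506]
tcp_rot: [0.995, -0.096, -0.002, 0.0]
contact_force: [-13.6, 2.1, 24.2]
opening: 0.001
finger_force: 12.2
```

```bash
python3 - <<'E'
from plan import *
# edge check: light plate front edge vs prediction, by grey profile across the free edge in the side view
c=snap('side','d5.png')['color'].astype(int).sum(2)
for th in(0,.025,.1):
    p=np.r_[H-.03*ex+.145*np.cos(th)*ey,.132+.145*np.sin(th)];print(th,proj('d5.png',p).round(1))
u,v=proj('d5.png',np.r_[H-.03*ex+.145*ey,.132]).round().astype(int);print(v,c[v-10:v+9,u])
s=get_state();print(s['eef_pos'],s['contact_force'],np.linalg.norm(s['eef_pos'][:2]-[.604,-.0187]))
E
```

```text
0 [337.7 237.9]
0.025 [337.7 236.5]
0.1 [338.2 232.1]
238 [675 711 722 720 729 738 710 709 726 723 712 618 609 676 725 710 582 538
 541]
[ 0.64829733 -0.03491156  0.15067818] [-14.25780808   2.20844488  24.22955524] 0.04717062374852743
```

The tool stops at the expected height with 24 N. The free edge shows at row 239, against 237.9 predicted for shut, and the fingers are 47 mm from the wing's axis. I'm handing it in.

```bash
python3 -c "
from plant import ctrl
print(ctrl.sign_off())"
```

```text
the job is handed in; nothing more can be done
None
```

The job is handed in, with no verdict returned: the wing was turned in line, and the hatch is shut on the frame by tool height and free-edge position, held with about 24 N, 47 mm to the side of the wing's axis; I did not re-measure the wing's angle after closing.

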